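Push the doming dies home and shut the keeper

ROBOT

A 6-joint arm with a two-finger parallel gripper is mounted at the origin on the work surface. World frame = base frame: x ahead of the robot, y to its left, z up, the work surface at z = 0. Lengths are in m, angles in rad, forces in N, time in s.
With the tool pointing down it reaches from about 0.375 to 0.925 m from the base axis. Payload 5.7 kg.
Tool frame: the origin (TCP) lies at the very end of the fingers, on their centre line; the grasp point (between the pads) lies 19 mm behind it; z points along the fingers, y is the line along which they close (so a half turn about z gives the same grasp; the last joint's range is limited). The gripper opens to 88 mm and grips with 3 to 60 N. Pads are 20 mm wide; open, the fingers measure 115 mm over their backs; the gripper's body (75 mm by 178 mm) begins 61 mm behind the grasp point.
Start: joints at [-1.28, 0.359, 1.51, -0, 1.272, -0.115], TCP at [0.237, -0.551, 0.191] pointing down, gripper open.
Joint ranges: [-2.97, 2.97], [-1.01, 2.36], [0.21, 2.38], [-0.96, 4.11], [0.2, 2.71], [-2.98, 2.98]. Speed limits (rad/s): [2.39, 2.39, 3.14, 3.14, 3.14, 3.14].

INTERFACE

Orientations are given as a unit quaternion [w, x, y, z].
In Python, from station import observe, imaging, robot gives the robot as it stands.
- The arm moves only by the tool servo_tool, never from a script. Its argument "deltas" is a list of rows, each an object with "delta_pos": the shift along the tool's x, y, z in m, a list of three; "rot": the turn, a rotation vector about the tool's x, y, z in degrees, a list of three; "grip": the opening, from -1 (shut) to 1 (fully open), so that 0 is half open. In form: [{"delta_pos": [dx, dy, dz], "rot": [ax, ay, az], "grip": grip}, ...]. A call has 1 to 10 rows; each row shifts and turns the commanded pose from where the row before left it, along the tool's axes as they then stand; what a row does not reach is not made up. A row lasts 1/10 s, in which the tool goes at most 50 mm and 8.59 degrees, less where a joint would pass 70% of its speed; a pose out of reach is approached as far as the arm can. A call with a gripper value outside its range is refused whole. The fingers move at their own pace and stop on an object; "squeeze" is the grip in N (left out, the last holds). Time passes only in rows, so rows that do not move let the fingers close. It gives the time, the measured TCP pose, the force, the opening and the grip force at its end, in the units of the state.
- observe(): the state, without advancing time (a new reading comes with each control period).
- imaging.read_camera(name): name is "scene" or "side" or "wrist"; returns the picture (384x512x3 uint8, red, green, blue); there is no depth.
- imaging.get_calibration(name): a dict with "fx", "fy", "cx", "cy" (pixels), "R" (3x3) and "t" (3): a world point X has camera coordinates R X + t; the wrist camera has in their place "hand_eye" (4x4, takes a point from camera to tool coordinates, whose origin is the TCP and whose axes are the flange's). Camera axes: x right, y down, z forward; pixel columns grow to the right and rows downward; lengths in m; the calibration is good to about 2 mm. The wrist camera is an equidistant fisheye: a pixel r from the principal point sees the ray r / f radians off the axis. A picture is of the moment at which its call begins: read the wrist's pose just before it. get_calibration takes no time and is no camera call.
- robot.close_job(): hands the job in; it is judged then, once.
Trained networks look in the newest picture that a camera, given by its name, has taken for a name from the list of things; names that differ only in an ending like _2 or _b are one class to them, and where a whole thing is asked for, a point or a joint stands for the part that bears it (a point fixed in the world has none). Each returns a list of dicts, best first, with "conf" (0 to 1); they miss things now and then, are a little off and sometimes report something else, mostly with a low value. They report only what shows in the picture. A call takes as long as a camera call.
- imaging.look_for(camera, query): "rect" ([left, top, right, bottom] in pixels, round what is visible of it).
- imaging.trace(camera, query): "region" (384x512 bool, what is visible of it) and "rect" ([left, top, right, bottom] in pixels, round what is visible of it).
- imaging.place_of(camera, query): "location" ([row, column] in pixels: a listed point, or the origin of a listed thing).
The state is a dict: "clock": time; "joints": joint angles; "qvel": joint speeds; "joint_efforts": joint torques, N m; "ee_pos": TCP position; "orientation": TCP orientation; "contact_force": force on the tool from outside, world axes, zero at the start; "moment": the same for the moment, N m; "width": opening from 0.0 (shut) to 1.0 (fully open); "gripper_force": force on a finger pad.
Only numpy, scipy, OpenCV 4.12 (cv2) and the standard library are available. Lean on these libraries where they do the work, as an engineer would, in place of code of your own. Each camera call takes 0.05 s, during which the arm holds its last target. There are 200 camera calls.

TASK

With the fingertips, push the row of four steel doming dies along the aluminium rail as one train, until the row is fully home against the blue end stop. Then push the keeper's red post round until the bar lies fully shut across the rail behind the last die. Do not lift any die or let the row come apart, and leave the other things on the bench where they are.

Things in the scene. Friction and masses are not known exactly. Their poses are not given: they have to be found in the camera images.
- rail: Aluminium guide rail fixed to the bench, 305 mm long, 52 mm wide. Origin: centre of its underside, on the bench. x runs along the rail towards the blue end stop, y across it, z up. Channel floor 8 mm above the bench; side walls with tops 16 mm above the bench leave a 36 mm wide channel centred on y = 0. Open at x = -152 mm. When the row is home its rear face is at x = +12 mm.
- stop_face (a point): Middle of the inner face of the blue end stop, at channel floor height: rail x = +140 mm, y = 0. The stop is an upright plate 52 mm wide, 12 mm thick, top 46 mm above the bench.
- keeper (a joint): Steel keeper bar swinging level about an upright pivot. 0 = fully shut, against its own stop: straight across the channel (towards rail +y), 4 mm behind a row that is home. The value (rad) grows as it opens, anticlockwise seen from above: at 1.57 it points along rail -x, beside the channel. It starts at 1.75 to 2.3 (limit 2.4), clear of the row. Friction (about 1 N at the post) keeps it where it is left.
- keeper_pivot (a point): The keeper's pivot, at rail x = +2 mm, y = -35 mm, at the underside of the bar (18 mm above the bench). The bar is 12 mm wide, 8 mm thick, and reaches 66 mm from the pivot.
- keeper_post (a point): Middle of the upright red plastic post on the keeper bar, 60 mm from the pivot: 14 mm in diameter, 30 mm tall, from 26 to 56 mm above the bench.
- die1: Steel doming die with one large hollow in its top, 32 mm long (x, along the rail), 34 mm wide, 30 mm tall, 0.15 to 0.23 kg. Origin: centre of its underside. Loose in the channel, its top 38 mm above the bench. The four dies stand touching in one row of 129 mm, in an order that changes from run to run, the row's front 45 to 106 mm short of the stop; all together take 3 to 10 N to push.
- die2: Steel doming die with two hollows side by side in its top, 32 mm long (x, along the rail), 34 mm wide, 30 mm tall, 0.15 to 0.23 kg. Origin: centre of its underside. Loose in the channel, its top 38 mm above the bench. The four dies stand touching in one row of 129 mm, in an order that changes from run to run, the row's front 45 to 106 mm short of the stop; all together take 3 to 10 N to push.
- die3: Steel doming die with four hollows in its top, 32 mm long (x, along the rail), 34 mm wide, 30 mm tall, 0.15 to 0.23 kg. Origin: centre of its underside. Loose in the channel, its top 38 mm above the bench. The four dies stand touching in one row of 129 mm, in an order that changes from run to run, the row's front 45 to 106 mm short of the stop; all together take 3 to 10 N to push.
- die4: Steel doming die with nine small hollows in its top, 32 mm long (x, along the rail), 34 mm wide, 30 mm tall, 0.15 to 0.23 kg. Origin: centre of its underside. Loose in the channel, its top 38 mm above the bench. The four dies stand touching in one row of 129 mm, in an order that changes from run to run, the row's front 45 to 106 mm short of the stop; all together take 3 to 10 N to push.
- dome_cube: Brass doming block 50 x 50 x 40 mm beside the rail; not part of the row. Origin at its underside. Leave it where it is.
- punch: Doming punch with square wooden handle, about 110 mm long, 14 mm tall, lying beside the rail. Origin at its underside. Leave it where it is.
- caliper: Steel caliper 190 mm long, lying flat beyond the rail. Origin at its underside. Leave it where it is.
- hammer: Hammer, 230 mm long, lying on the bench. Origin at its underside. Leave it where it is.
- flux_jar: Small jar with black lid, 52 mm across, 55 mm tall. Origin at its underside. Leave it where it is.
- punch_cup: White ceramic cup, 68 mm across, 70 mm tall. Origin at its underside. Leave it where it is.
- drill_box: Clear plastic box 150 x 36 x 18 mm. Origin at its underside. Leave it where it is.

How it is judged:
By the outcome, as a careful person would: the job done as asked, in the order asked, and still so for the second after the job is handed in, with the robot touching nothing.
It also fails if it takes over 51 s, if anything falls off the work surface, if the arm or the gripper's body presses on something with over 40 N, if the wrist force passes 120 N, or if a joint passes its speed limit or range.

## Working session

There is one attempt and no reset: what is moved stays moved. The work goes in short steps, Python scripts to look and compute and a tool call to move; the robot and the scene stay as the last step left them, time stands still between calls to the robot, and variables do not carry over. Pictures are saved under pics/ and viewed, at most 10 in all, crops included, and the job is handed in when it is done.

Besides the shell and the picture viewer there is one more tool, called by a JSON object that holds its "fn" and its "kwargs", one argument or row to a line. servo_tool: Moves the arm, as the interface text tells. Its arguments: {"type":"object","properties":{"deltas":{"type":"array"},"squeeze":{"type":"number"}},"required":["deltas"]}

```bash
mkdir -p pics; python3 - <<'E'
from station import observe, imaging, robot
import cv2
s=observe();print({k:s[k] for k in('clock','ee_pos','orientation','contact_force','width')})
for c in('scene','side'):
    im=imaging.read_camera(c);cv2.imwrite(f'pics/{c}0.png',im[:,:,::-1]);k=imaging.get_calibration(c);print(c,k)
    for q in('stop_face','keeper_pivot','keeper_post','die1','die2','die3','die4','rail'):
        print(q,[(r['location'],round(r['conf'],2)) for r in imaging.place_of(c,q)[:2]])
E
```

```text
{'clock': 0.0, 'ee_pos': array([ 0.23662815, -0.5505632 ,  0.19002008]), 'orientation': array([-9.12653004e-04,  9.79485279e-01,  2.01513649e-01, -7.52410545e-05]), 'contact_force': array([ 0.46667933,  0.36648658, -0.26040593]), 'width': 0.998774048372467}
scene {'fx': 393.0935741376481, 'fy': 393.0935741376481, 'cx': 256.10489851266067, 'cy': 193.60133592661902, 'R': array([[-0.14708143,  0.98910462, -0.00625337],
       [ 0.80276629,  0.11567432, -0.58496645],
       [-0.57786966, -0.0910577 , -0.81103339]]), 't': array([ 0.09800932, -0.38700431,  1.63429794])}
stop_face [([218.0, 285.3], 0.84)]
keeper_pivot [([202.1, 247.3], 0.85), ([156.6, 148.7], 0.47)]
keeper_post [([197.7, 228.7], 0.4), ([195.8, 129.6], 0.21)]
die1 [([203.8, 264.5], 0.64), ([208.4, 268.7], 0.58)]
die2 [([203.8, 264.5], 0.64), ([208.4, 268.7], 0.58)]
die3 [([203.8, 264.5], 0.64), ([208.4, 268.7], 0.58)]
die4 [([203.8, 264.5], 0.64), ([208.4, 268.7], 0.58)]
rail [([196.5, 252.3], 0.76)]
side {'fx': 441.64868156509885, 'fy': 441.64868156509885, 'cx': 256.71361515939145, 'cy': 191.80377709586173, 'R': array([[-0.73346291, -0.67943136,  0.02012918],
       [-0.50210693,  0.5216005 , -0.68979819],
       [ 0.45817113, -0.51604839, -0.72372182]]), 't': array([0.37561272, 0.31104416, 1.06474853])}
stop_face [([215.3, 221.2], 0.93)]
keeper_pivot [([190.6, 258.6], 0.93)]
keeper_post [([176.0, 272.4], 0.65)]
die1 [([198.5, 272.7], 0.59), ([206.3, 239.3], 0.45)]
die2 [([198.5, 272.7], 0.59), ([206.3, 239.3], 0.45)]
die3 [([198.5, 272.7], 0.59), ([206.3, 239.3], 0.45)]
die4 [([198.5, 272.7], 0.59), ([206.3, 239.3], 0.45)]
rail [([204.8, 263.8], 0.93)]
```

```bash
cat > h.py <<'E'
import numpy as np, cv2
from station import imaging
def ray(c,p,z):  # pixel (row,col) to world at height z
    k=imaging.get_calibration(c);d=np.array([(p[1]-k['cx'])/k['fx'],(p[0]-k['cy'])/k['fy'],1.])
    R=k['R'];o=-R.T@k['t'];d=R.T@d
    return o+d*(z-o[2])/d[2]
def proj(c,X):
    k=imaging.get_calibration(c);q=k['R']@np.asarray(X)+k['t']
    return np.array([q[0]/q[2]*k['fx']+k['cx'],q[1]/q[2]*k['fy']+k['cy']])
E
python3 - <<'E'
from h import *
for c,d in {'scene':dict(stop=(218,285.3,.008),piv=(202.1,247.3,.018),post=(197.7,228.7,.041),rail=(196.5,252.3,0)),'side':dict(stop=(215.3,221.2,.008),piv=(190.6,258.6,.018),post=(176,272.4,.041),rail=(204.8,263.8,0),da=(198.5,272.7,.008),db=(206.3,239.3,.008))}.items():
    for n,v in d.items(): print(c,n,ray(c,v[:2],v[2]).round(4))
for c in('scene','side'):
    im=cv2.imread(f'pics/{c}0.png');im=im[130:280,150:350];cv2.imwrite(f'pics/{c}0c.png',cv2.resize(im,None,fx=4,fy=4,interpolation=cv2.INTER_CUBIC))
E
```

```text
scene stop [0.5755 0.0832 0.008 ]
scene piv [ 0.5376 -0.0488  0.018 ]
scene post [ 0.5445 -0.1092  0.041 ]
scene rail [ 0.4999 -0.0379  0.    ]
side stop [0.5678 0.0907 0.008 ]
side piv [ 0.5506 -0.0494  0.018 ]
side post [ 0.5475 -0.1071  0.041 ]
side rail [ 0.5112 -0.0301  0.    ]
side da [ 0.5044 -0.0618  0.008 ]
side db [0.5545 0.0297 0.008 ]
```

View pics/side0.png

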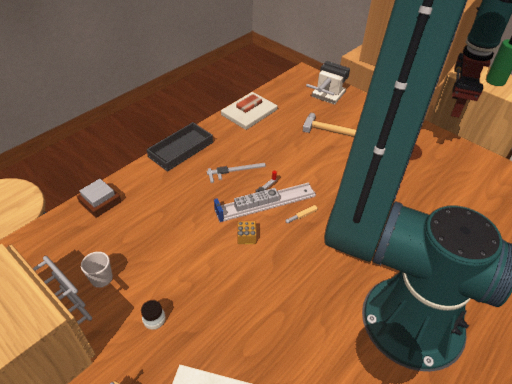

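View pics/scene0.png

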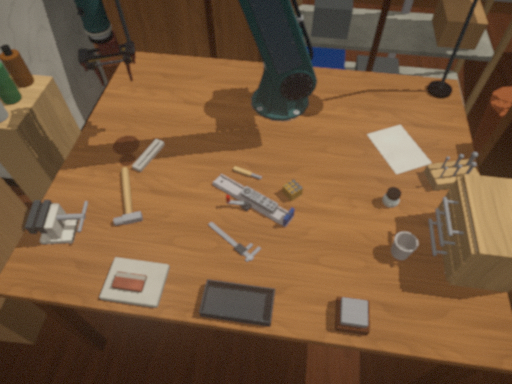

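View pics/side0c.png

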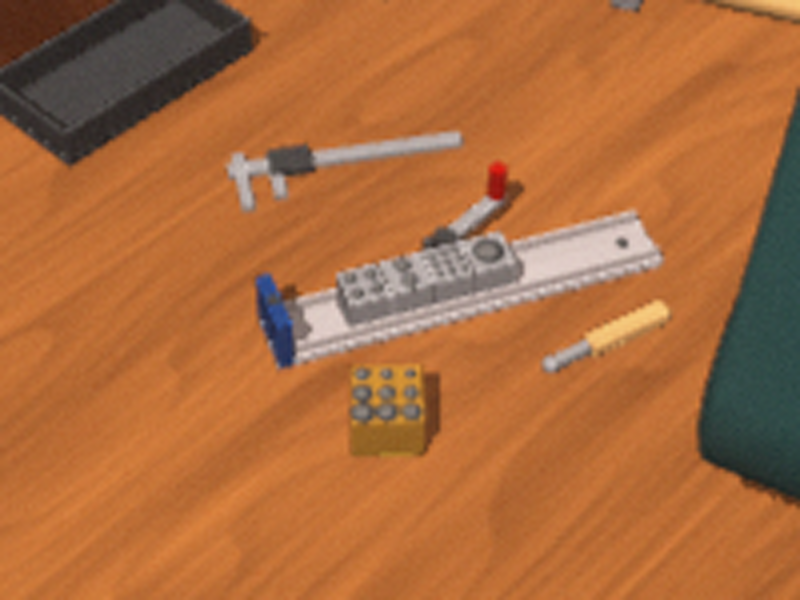

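The side picture shows the rail with the row order 4-2-9-1 hollows from the blue stop, and the keeper open with its red post at about (272,175) in full-image pixels. In the scene picture the rail runs from (215,182) to the stop at (290,215). I'll fit the rail pose next.

```bash
cat >> h.py <<'E'
def model(p):  # p: x,y,yaw,theta ; returns named world points
    x,y,a,t=p
    w=lambda u,v,z:np.array([x+np.cos(a)*u-np.sin(a)*v,y+np.sin(a)*u+np.cos(a)*v,z])
    return w,dict(stop_face=w(.14,0,.008),keeper_pivot=w(.002,-.035,.018),rail=w(0,0,0),
      keeper_post=w(.002-.06*np.sin(t),-.035+.06*np.cos(t),.041))
E
python3 - <<'E'
from h import *
from scipy.optimize import least_squares
obs={'scene':dict(stop_face=(285.3,218),keeper_pivot=(247.3,202.1),keeper_post=(228.7,197.7),rail=(252.3,196.5)),'side':dict(stop_face=(221.2,215.3),keeper_pivot=(258.6,190.6),keeper_post=(272.4,176),rail=(263.8,204.8))}
f=lambda p:np.concatenate([proj(c,model(p)[1][n])-v for c,d in obs.items() for n,v in d.items()])
r=least_squares(f,[.51,-.03,1.17,2.],loss='soft_l1');print(r.x,f(r.x).round(1))
print(imaging.get_calibration('wrist'))
E
```

```text
[ 0.50951655 -0.03502942  1.11081787  2.11102111] [ 2.3 -0.7 -0.2  1.   0.1  0.5  0.4  2.4 -0.9 -0.7  2.   1.6  0.5 -0.1
  1.5 -0.6]
{'fx': 297.3186396354542, 'fy': 297.3186396354542, 'cx': 255.11353414138895, 'cy': 192.1274890236538, 'hand_eye': array([[-1.27529757e-04, -9.58853212e-01, -2.83902274e-01,
         7.65270982e-02],
       [ 9.99998872e-01,  3.02588793e-04, -1.47116768e-03,
         1.75397320e-04],
       [ 1.49653950e-03, -2.83902141e-01,  9.58852092e-01,
        -1.93202786e-01],
       [ 0.00000000e+00,  0.00000000e+00,  0.00000000e+00,
         1.00000000e+00]])}
```

{"fn": "servo_tool", "kwargs": {
  "deltas": [
    {"delta_pos": [0.038, -0.03, 0.004], "rot": [0, 0, 0], "grip": -1},
    {"delta_pos": [0.038, -0.03, 0.004], "rot": [0, 0, 0], "grip": -1},
    {"delta_pos": [0.038, -0.03, 0.004], "rot": [0, 0, 0], "grip": -1},
    {"delta_pos": [0.038, -0.03, 0.004], "rot": [0, 0, 0], "grip": -1},
    {"delta_pos": [0.038, -0.03, 0.004], "rot": [0, 0, 0], "grip": -1},
    {"delta_pos": [0.038, -0.03, 0.004], "rot": [0, 0, 0], "grip": -1},
    {"delta_pos": [0.038, -0.03, 0.004], "rot": [0, 0, 0], "grip": -1},
    {"delta_pos": [0.038, -0.03, 0.004], "rot": [0, 0, 0], "grip": -1},
    {"delta_pos": [0.038, -0.03, 0.004], "rot": [0, 0, 0], "grip": -1},
    {"delta_pos": [0.038, -0.03, 0.004], "rot": [0, 0, 0], "grip": -1}
  ]
}}

```text
clock: 1.9
ee_pos: [0.4684, -0.1238, 0.151]
orientation: [0.0, 0.979, 0.201, 0.0]
contact_force: [0.1, -1.5, 0.7]
width: 0.123
gripper_force: 0.0
```

{"fn": "servo_tool", "kwargs": {
  "deltas": [
    {"delta_pos": [0, 0, 0], "rot": [0, 0, -8], "grip": -1},
    {"delta_pos": [0, 0, 0], "rot": [0, 0, -8], "grip": -1},
    {"delta_pos": [0, 0, 0], "rot": [0, 0, -8], "grip": -1},
    {"delta_pos": [0, 0, 0], "rot": [0, 0, -8], "grip": -1},
    {"delta_pos": [0, 0, 0], "rot": [0, 0, -8], "grip": -1},
    {"delta_pos": [0, 0, 0], "rot": [0, 0, 0], "grip": -1},
    {"delta_pos": [0, 0, 0], "rot": [0, 0, 0], "grip": -1}
  ]
}}

```text
clock: 2.6
ee_pos: [0.4676, -0.1256, 0.1509]
orientation: [0.0, 0.852, 0.523, 0.0]
contact_force: [0.1, 0.1, 0.3]
width: 0.007
gripper_force: 0.0
```

```bash
cat >> h.py <<'E'
from scipy.spatial.transform import Rotation as Ro
def wproj(s,X):
    k=imaging.get_calibration('wrist');H=np.eye(4);H[:3,:3]=Ro.from_quat(np.roll(s['orientation'],-1)).as_matrix();H[:3,3]=s['ee_pos']
    q=(np.linalg.inv(H@k['hand_eye'])@np.append(X,1))[:3]
    r=np.hypot(q[0],q[1]);a=np.arctan2(r,q[2])*k['fx']/r
    return np.array([q[0]*a+k['cx'],q[1]*a+k['cy']])
def wray(s,p,z):
    from scipy.optimize import fsolve
    f=lambda X:wproj(s,[X[0],X[1],z])-np.array(p)
    return fsolve(f,s['ee_pos'][:2])
E
python3 - <<'E'
from h import *
from station import observe
import pickle
s=observe();im=imaging.read_camera('wrist');print(s['clock'],s['ee_pos'],s['orientation'],s['contact_force'],s['joints'])
pickle.dump(s,open('s1.pkl','wb'));cv2.imwrite('pics/w1.png',im[:,:,::-1])
for q in('stop_face','keeper_pivot','keeper_post','rail','die1','die2','die3','die4'):
    print(q,[(r['location'],round(r['conf'],2)) for r in imaging.place_of('wrist',q)[:2]])
v=im[:,:,::-1].copy();w,m=model([.5095,-.035,1.1108,2.111])
for n,X in m.items(): cv2.circle(v,tuple(int(i) for i in wproj(s,X)),3,(0,255,0),1)
for u in(-.1525,.1525):
  for y in(-.026,.026): cv2.circle(v,tuple(int(i) for i in wproj(s,w(u,y,.016))),2,(255,0,255),1)
cv2.imwrite('pics/w1o.png',cv2.resize(v,(800,600)))
E
```

```text
2.6 [ 0.46761079 -0.12559914  0.15092304] [3.38936664e-06 8.52477254e-01 5.22764313e-01 7.34236998e-05] [0.1450614  0.08558986 0.25399981] [-4.05289967e-01  2.37006172e-01  1.80392229e+00  1.30114056e-04
  1.10057388e+00  6.52665675e-02]
stop_face [([327.3, 397.0], 0.45)]
keeper_pivot [([85.8, 289.8], 0.84), ([325.3, 395.8], 0.27)]
keeper_post [([137.6, 316.6], 0.88)]
rail []
die1 [([48.4, 257.7], 0.96), ([20.9, 255.7], 0.96)]
die2 [([48.4, 257.7], 0.96), ([20.9, 255.7], 0.96)]
die3 [([48.4, 257.7], 0.96), ([20.9, 255.7], 0.96)]
die4 [([48.4, 257.7], 0.96), ([20.9, 255.7], 0.96)]
```

View pics/w1o.png

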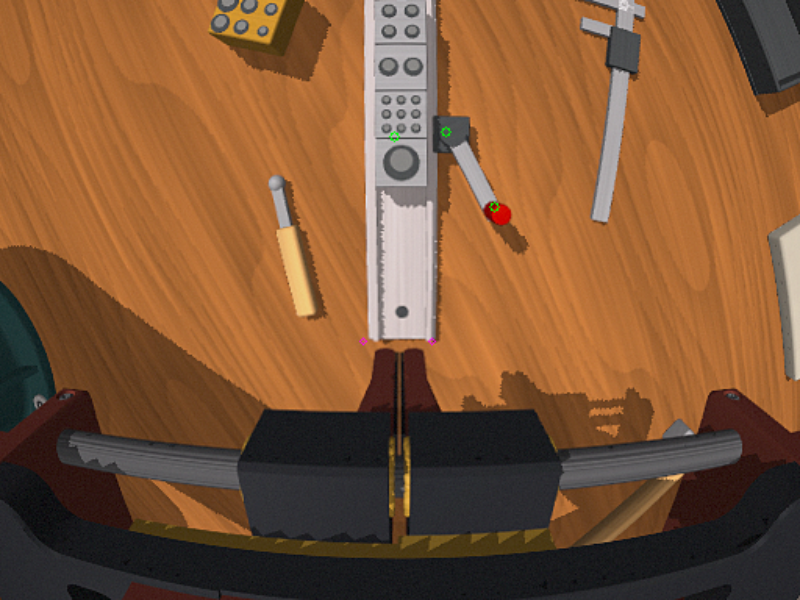

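The wrist picture confirms the fit closely. In the 800 px view, the rail's rear corners are at (368,342) and (435,340), the row's rear top edge is at row 186, and the post top is at (500,213). The model lies about 2 mm off, so I'll refine it.

```bash
python3 - <<'E'
from h import *
import pickle
from scipy.optimize import least_squares
s=pickle.load(open('s1.pkl','rb'));k=1/1.5625
P={n:wray(s,np.array(p)*k,z) for n,(p,z) in dict(c4=((401,22),.038),c2=((400.5,66),.038),c9=((401,113.5),.038),c1=((401,162),.038),rearL=((376,186),.038),rearR=((427,186),.038),RL=((368,342),.016),RR=((435,340.5),.016),hole=((402,311.5),.008)).items()}
P['piv']=wray(s,(289.8,85.8),.018);P['post']=wray(s,(316.6,137.6),.041);P['postT']=wray(s,(320,136.5),.056)
for n in P: print(n,P[n].round(4))
def f(p):
    w,m=model(p)
    iv=lambda q:np.array([[np.cos(p[2]),np.sin(p[2])],[-np.sin(p[2]),np.cos(p[2])]])@(q-p[:2])
    r=[iv(P[c])[1] for c in('c4','c2','c9','c1','hole')]
    r+=list(iv(P['RL'])-[-.1525,.026])+list(iv(P['RR'])-[-.1525,-.026])+list(m['keeper_pivot'][:2]-P['piv'])+list(m['keeper_post'][:2]-P['post'])
    return np.array(r)
r=least_squares(f,[.5095,-.035,1.1108,2.111]);p=r.x;print(p,(f(p)*1000).round(1))
iv=lambda q:np.array([[np.cos(p[2]),np.sin(p[2])],[-np.sin(p[2]),np.cos(p[2])]])@(q-p[:2])
for n in P: print(n,(iv(P[n])*1000).round(1))
print('tcp',iv(s['ee_pos'][:2])*1000, np.degrees(p[2]), 'toolx',2*np.degrees(np.arctan2(s['orientation'][2],s['orientation'][1])))
pickle.dump(p,open('p.pkl','wb'))
E
```

```text
c4 [0.5476 0.0306]
c2 [0.5331 0.003 ]
c9 [ 0.5188 -0.0258]
c1 [ 0.5043 -0.0545]
rearL [ 0.4826 -0.0611]
rearR [ 0.5123 -0.0762]
RL [ 0.4217 -0.1619]
RR [ 0.4676 -0.1839]
hole [ 0.4546 -0.1542]
piv [ 0.5455 -0.0526]
post [ 0.5441 -0.1128]
postT [ 0.5456 -0.1105]
[ 0.51316574 -0.03764662  1.10276462  2.01949679] [ 0.1  0.5  0.3  0.4 -0.3  0.4 -0.4  1.5  0.7 -0.2  1.   0.   1.2]
c4 [76.4  0.1]
c2 [45.3  0.5]
c9 [13.1  0.3]
c1 [-19.    0.4]
rearL [-34.8  16.7]
rearR [-34.8 -16.6]
RL [-152.1   25.6]
RR [-151.   -25.3]
hole [-130.4   -0.3]
piv [  1.2 -35.6]
post [-53.1 -61.5]
postT [-50.4 -61.8]
tcp [-99.04516426   0.97780835] 63.183758245153264 toolx 63.03571911146589
```

{"fn": "servo_tool", "kwargs": {
  "deltas": [
    {"delta_pos": [0, 0.001, 0.022], "rot": [0, 0, 0], "grip": -1},
    {"delta_pos": [0, 0, 0.025], "rot": [0, 0, 0], "grip": -1},
    {"delta_pos": [0, 0, 0.025], "rot": [0, 0, 0], "grip": -1},
    {"delta_pos": [0, 0, 0.025], "rot": [0, 0, 0], "grip": -1},
    {"delta_pos": [0, 0, 0.02], "rot": [0, 0, 0], "grip": -1},
    {"delta_pos": [0, 0, 0.013], "rot": [0, 0, 0], "grip": -1},
    {"delta_pos": [0.015, 0, 0], "rot": [0, 0, 0], "grip": -1},
    {"delta_pos": [0.015, 0, 0], "rot": [0, 0, 0], "grip": -1},
    {"delta_pos": [0.01, 0, 0], "rot": [0, 0, 0], "grip": -1},
    {"delta_pos": [0.004, 0, 0], "rot": [0, 0, 0], "grip": -1}
  ]
}}

```text
clock: 4.05
ee_pos: [0.4888, -0.0861, 0.0209]
orientation: [0.0, 0.851, 0.525, 0.0]
contact_force: [0.5, -0.2, 0.3]
width: 0.005
gripper_force: 0.0
```

{"fn": "servo_tool", "kwargs": {
  "deltas": [
    {"delta_pos": [0.003, 0, 0], "rot": [0, 0, 0], "grip": -1},
    {"delta_pos": [0.003, 0, 0], "rot": [0, 0, 0], "grip": -1},
    {"delta_pos": [0.003, 0, 0], "rot": [0, 0, 0], "grip": -1},
    {"delta_pos": [0.003, 0, 0], "rot": [0, 0, 0], "grip": -1},
    {"delta_pos": [0.003, 0, 0], "rot": [0, 0, 0], "grip": -1},
    {"delta_pos": [0.003, 0, 0], "rot": [0, 0, 0], "grip": -1},
    {"delta_pos": [0.003, 0, 0], "rot": [0, 0, 0], "grip": -1}
  ]
}}

```text
clock: 4.75
ee_pos: [0.4978, -0.0678, 0.0209]
orientation: [-0.0, 0.852, 0.524, -0.0]
contact_force: [1.3, 0.2, -0.2]
width: 0.006
gripper_force: 0.0
```

```bash
python3 - <<'E'
from h import *
from station import observe
im=imaging.read_camera('wrist');s=observe();print(s['ee_pos'],s['contact_force'])
cv2.imwrite('pics/w2.png',cv2.resize(im[40:290,120:392,::-1],None,fx=2.4,fy=2.4,interpolation=cv2.INTER_CUBIC))
E
```

```text
[ 0.49799788 -0.06752885  0.02090297] [-0.46817063  0.27530149 -0.9799535 ]
```

View pics/w2.png

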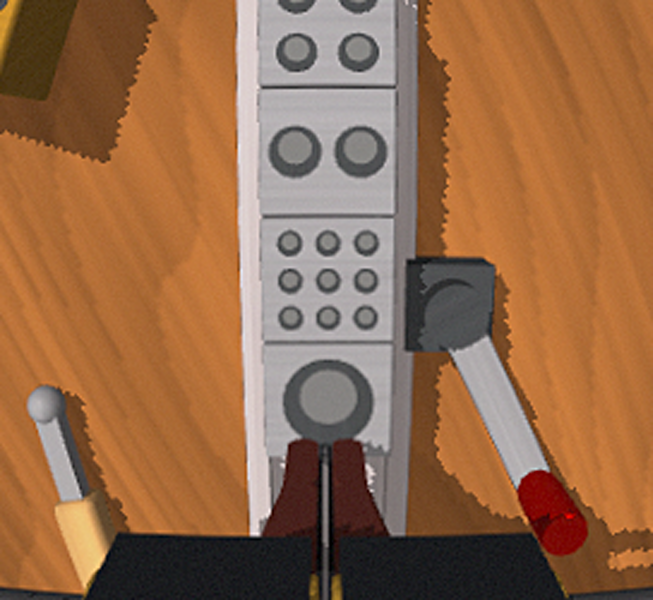

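The fingertips sit right behind the one-hollow die, whose hollow is at (328,400) in the crop. The row is still touching. I'll push on.

{"fn": "servo_tool", "kwargs": {
  "deltas": [
    {"delta_pos": [0.003, 0, 0], "rot": [0, 0, 0], "grip": -1},
    {"delta_pos": [0.003, 0, 0], "rot": [0, 0, 0], "grip": -1},
    {"delta_pos": [0.003, 0, 0], "rot": [0, 0, 0], "grip": -1}
  ]
}}

```text
clock: 5.1
ee_pos: [0.5018, -0.0597, 0.0209]
orientation: [-0.0, 0.852, 0.524, 0.0]
contact_force: [0.2, 0.2, 0.3]
width: 0.003
gripper_force: 0.0
```

```bash
cat > c.py <<'E'
from h import *
from station import observe
import pickle
p=pickle.load(open('p.pkl','rb'))
iv=lambda q:(np.array([[np.cos(p[2]),np.sin(p[2])],[-np.sin(p[2]),np.cos(p[2])]])@(np.array(q)[:2]-p[:2])*1000).round(1)
s=observe()
def st():
    F=s['contact_force'];print('clock',s['clock'],'tcp',iv(s['ee_pos']),s['ee_pos'][2].round(4),'F along rail',F[:2]@[np.cos(p[2]),np.sin(p[2])],F.round(1),'toolx-rail deg',(2*np.degrees(np.arctan2(s['orientation'][2],s['orientation'][1]))-np.degrees(p[2])).round(1))
E
python3 - <<'E'
from c import *
st()
s0=dict(s);s0['ee_pos']=np.array([0.49799788,-0.06752885,.0209]);print('c1 at last pic',iv(wray(s0,(256.7,206.7),.038)))
imaging.read_camera('wrist')
for q in('die1','keeper_pivot','keeper_post'): print(q,[(r['location'],iv(wray(s,r['location'][::-1],.023)),round(r['conf'],2)) for r in imaging.place_of('wrist',q)[:4]])
E
```

```text
clock 5.1 tcp [-24.8   0.1] 0.0209 F along rail 0.2877396421136054 [0.2 0.2 0.3] toolx-rail deg 0.1
c1 at last pic [-18.2   0.1]
die1 [([69.7, 255.4], array([75.9,  1.1]), 0.89), ([114.9, 256.5], array([46.7,  0.4]), 0.78), ([162.7, 254.6], array([15.6,  1.5]), 0.63), ([206.2, 254.6], array([-14.4,   1.5]), 0.59)]
keeper_pivot [([180.4, 306.6], array([  3.8, -33.3]), 0.87)]
keeper_post [([264.8, 346.0], array([-62.3, -68.3]), 0.87)]
```

```bash
python3 - <<'E'
from c import *
st();im=imaging.read_camera('wrist')
print(iv(wray(s,(254.6,206.2),.008)),iv(wray(s,(254.6,162.7),.008)))
cv2.imwrite('pics/w3.png',cv2.resize(im[100:260,170:342,::-1],None,fx=3.5,fy=3.5,interpolation=cv2.INTER_CUBIC))
E
```

```text
clock 5.3 tcp [-25.    0.2] 0.0209 F along rail 0.11247225052899051 [-1.   0.6 -0.1] toolx-rail deg 0.1
[-19.8   1.6] [12.6  1.6]
```

View pics/w3.png

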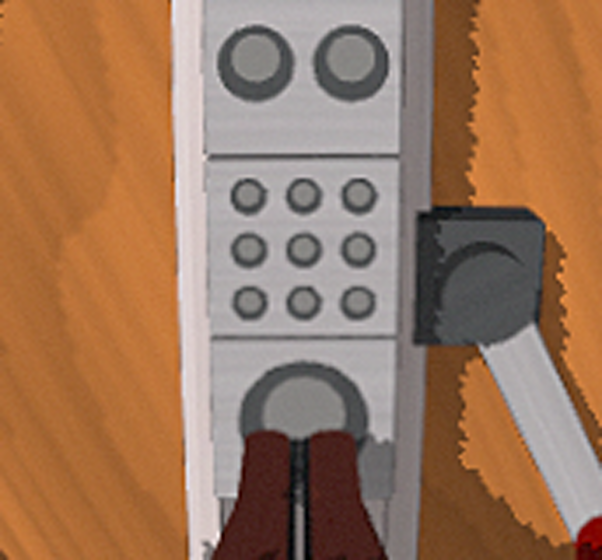

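```bash
python3 - <<'E'
from c import *
st();im=imaging.read_camera('side')[:,:,::-1].copy()
t=proj('side',s['ee_pos']);print(t);c0,r0=int(t[0])-60,int(t[1])-55
v=cv2.resize(im[r0:r0+80,c0:c0+105],None,fx=7,fy=7,interpolation=cv2.INTER_CUBIC)
w,m=model(p)
for X,col in((s['ee_pos'],(0,255,0)),(w(-.0348,.017,.038),(255,0,255)),(w(-.0348,-.017,.038),(255,0,255)),(w(-.0348,.017,.008),(255,255,0))):
    q=(proj('side',X)-[c0,r0]+.5)*7;cv2.drawMarker(v,tuple(int(i) for i in q),col,cv2.MARKER_CROSS,14,1)
cv2.imwrite('pics/s2.png',v)
E
```

```text
clock 5.35 tcp [-25.1   0.2] 0.0209 F along rail 0.4137198179931111 [ 0.2  0.4 -0.5] toolx-rail deg 0.1
[273.16240663 196.35018245]
```

View pics/s2.png

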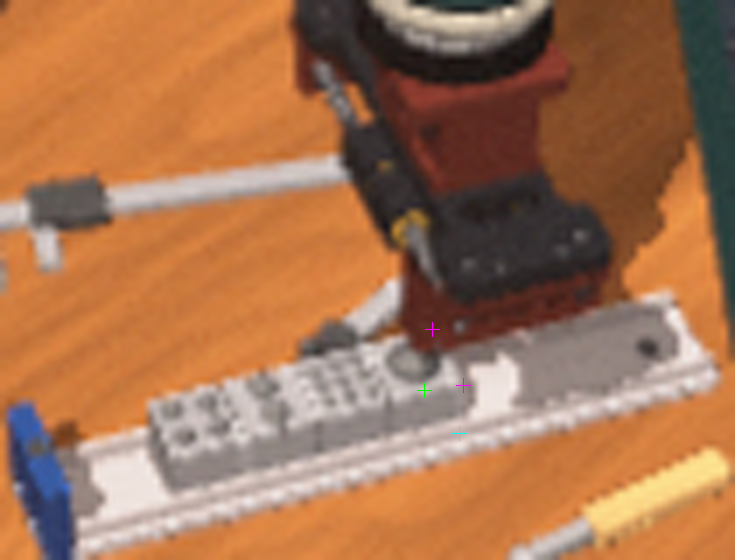

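The side picture shows the fingertips ending above the one-hollow die, at crop (435,350). The green TCP marker is lower, at (424,390), so the closed fingers end short of the stated TCP. The row has not moved. I'll work out by how much before backing off.

```bash
python3 - <<'E'
from c import *
st();w,m=model(p)
for d in(0,.005,.010):
  for h in(0,.01,.015,.02,.025,.03):
    R=Ro.from_quat(np.roll(s['orientation'],-1)).as_matrix()
    X=s['ee_pos']+R@[d,-.011,-h]; Y=s['ee_pos']+R@[-d,-.011,-h]
    print(d,h,'wrist',wproj(s,X).round(1),'side front',((proj('side',X)-[213,141]+.5)*7).round(),'side rear',((proj('side',Y)-[213,141]+.5)*7).round())
E
```

```text
clock 5.4 tcp [-25.1   0.1] 0.0209 F along rail -1.1123535629790953 [ 0.2 -1.4  0.4] toolx-rail deg 0.1
0 0 wrist [240.8 219.2] side front [434. 409.] side rear [434. 409.]
0 0.01 wrist [240.1 224.7] side front [436. 393.] side rear [436. 393.]
0 0.015 wrist [239.8 227.7] side front [436. 384.] side rear [436. 384.]
0 0.02 wrist [239.4 230.8] side front [437. 376.] side rear [437. 376.]
0 0.025 wrist [239.  234.1] side front [437. 368.] side rear [437. 368.]
0 0.03 wrist [238.6 237.5] side front [438. 360.] side rear [438. 360.]
0.005 0 wrist [240.7 212.5] side front [423. 412.] side rear [445. 406.]
0.005 0.01 wrist [240.  217.8] side front [425. 396.] side rear [447. 390.]
0.005 0.015 wrist [239.6 220.6] side front [425. 387.] side rear [447. 382.]
0.005 0.02 wrist [239.2 223.6] side front [426. 379.] side rear [448. 373.]
0.005 0.025 wrist [238.8 226.7] side front [426. 371.] side rear [448. 365.]
0.005 0.03 wrist [238.4 229.9] side front [427. 363.] side rear [449. 357.]
0.01 0 wrist [240.6 205.7] side front [412. 415.] side rear [456. 403.]
0.01 0.01 wrist [239.9 210.7] side front [413. 398.] side rear [458. 387.]
0.01 0.015 wrist [239.5 213.4] side front [414. 390.] side rear [458. 379.]
0.01 0.02 wrist [239.1 216.2] side front [414. 382.] side rear [459. 371.]
0.01 0.025 wrist [238.7 219.1] side front [415. 374.] side rear [460. 362.]
0.01 0.03 wrist [238.2 222.2] side front [416. 366.] side rear [460. 354.]
```

{"fn": "servo_tool", "kwargs": {
  "deltas": [
    {"delta_pos": [0, 0, -0.03], "rot": [0, 0, 0], "grip": -1},
    {"delta_pos": [-0.02, 0, -0.03], "rot": [0, 0, 0], "grip": -1},
    {"delta_pos": [-0.02, 0, -0.02], "rot": [0, 0, 0], "grip": -1},
    {"delta_pos": [0, 0, 0], "rot": [0, 0, 0], "grip": -1},
    {"delta_pos": [0, 0, 0], "rot": [0, 0, 0], "grip": -1}
  ]
}}

```text
clock: 5.9
ee_pos: [0.4839, -0.0958, 0.1009]
orientation: [0.0, 0.852, 0.524, 0.0]
contact_force: [-0.8, 0.7, -0.0]
width: 0.008
gripper_force: 0.0
```

```bash
python3 - <<'E'
from c import *
st();R=Ro.from_quat(np.roll(s['orientation'],-1)).as_matrix()
out=[]
for cam in('side','scene'):
    im=imaging.read_camera(cam)[:,:,::-1];t=proj(cam,s['ee_pos']);c0,r0=int(t[0])-28,int(t[1])-50
    v=cv2.resize(im[r0:r0+75,c0:c0+56],None,fx=7,fy=7,interpolation=cv2.INTER_CUBIC)
    for h in range(0,9):
        q=(proj(cam,s['ee_pos']+R@[0,0,-.01*h])-[c0,r0]+.5)*7;cv2.drawMarker(v,tuple(int(i) for i in q),(0,255,0) if h else (255,0,255),cv2.MARKER_CROSS,8,1)
    for a in((.01,0,0),(-.01,0,0),(0,-.0135,0),(0,.0135,0)):
        q=(proj(cam,s['ee_pos']+R@a)-[c0,r0]+.5)*7;cv2.circle(v,tuple(int(i) for i in q),3,(255,255,0),1)
    out.append(v)
cv2.imwrite('pics/s3.png',np.hstack(out))
E
```

```text
clock 5.9 tcp [-65.2  -0.1] 0.1009 F along rail 0.24667761225537374 [-0.8  0.7 -0. ] toolx-rail deg -0.0
```

View pics/s3.png

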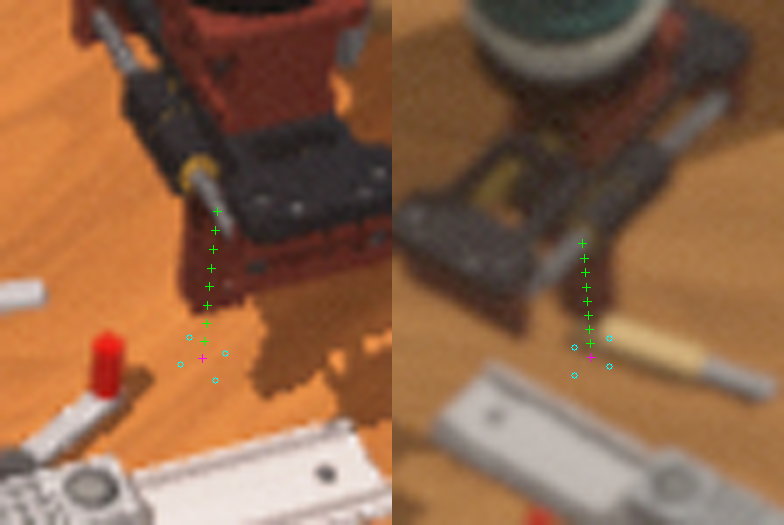

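The combined crop shows the finger ending near the third green cross, about 28 mm above the stated TCP. The body starts at about the 80 mm mark or higher, so it clears the post. I'll drop further behind the row, then push.

{"fn": "servo_tool", "kwargs": {
  "deltas": [
    {"delta_pos": [0, 0, 0.03], "rot": [0, 0, 0], "grip": -1},
    {"delta_pos": [0, 0, 0.03], "rot": [0, 0, 0], "grip": -1},
    {"delta_pos": [0, 0, 0.021], "rot": [0, 0, 0], "grip": -1},
    {"delta_pos": [0, 0, 0.01], "rot": [0, 0, 0], "grip": -1},
    {"delta_pos": [0, 0, 0.008], "rot": [0, 0, 0], "grip": -1},
    {"delta_pos": [0, 0, 0.006], "rot": [0, 0, 0], "grip": -1},
    {"delta_pos": [0, 0, 0], "rot": [0, 0, 0], "grip": -1}
  ]
}}

```text
clock: 6.7
ee_pos: [0.4837, -0.0955, -0.0045]
orientation: [-0.0, 0.851, 0.524, -0.0]
contact_force: [0.3, 0.4, -0.1]
width: 0.004
gripper_force: 0.0
```

{"fn": "servo_tool", "kwargs": {
  "deltas": [
    {"delta_pos": [0.006, 0, 0], "rot": [0, 0, 0], "grip": -1},
    {"delta_pos": [0.006, 0, 0], "rot": [0, 0, 0], "grip": -1},
    {"delta_pos": [0.004, 0, 0], "rot": [0, 0, 0], "grip": -1},
    {"delta_pos": [0.003, 0, 0], "rot": [0, 0, 0], "grip": -1},
    {"delta_pos": [0.003, 0, 0], "rot": [0, 0, 0], "grip": -1},
    {"delta_pos": [0.003, 0, 0], "rot": [0, 0, 0], "grip": -1},
    {"delta_pos": [0.003, 0, 0], "rot": [0, 0, 0], "grip": -1}
  ]
}}

```text
clock: 7.4
ee_pos: [0.4962, -0.0715, -0.0037]
orientation: [0.001, 0.851, 0.525, -0.001]
contact_force: [-2.9, -6.1, 5.3]
width: 0.006
gripper_force: 3.2
```

```bash
python3 - <<'E'
from c import *
st();imaging.read_camera('wrist')
print([(iv(wray(s,r['location'][::-1],.008)),round(r['conf'],2)) for r in imaging.place_of('wrist','die1')[:5]])
E
```

```text
clock 7.4 tcp [-37.9  -0.1] -0.0037 F along rail -6.7365845449573705 [-2.9 -6.1  5.3] toolx-rail deg 0.1
[(array([86.2,  0.3]), 0.84), (array([52.3,  1.2]), 0.67), (array([20.7,  0.7]), 0.62), (array([-12.6,   1.4]), 0.6)]
```

Contact is made: about 7 N along the rail, and the row is moving as a train. Continuing.

{"fn": "servo_tool", "kwargs": {
  "deltas": [
    {"delta_pos": [0.003, 0, 0], "rot": [0, 0, 0], "grip": -1},
    {"delta_pos": [0.003, 0, 0], "rot": [0, 0, 0], "grip": -1},
    {"delta_pos": [0.003, 0, 0], "rot": [0, 0, 0], "grip": -1},
    {"delta_pos": [0.003, 0, 0], "rot": [0, 0, 0], "grip": -1},
    {"delta_pos": [0.003, 0, 0], "rot": [0, 0, 0], "grip": -1},
    {"delta_pos": [0.003, 0, 0], "rot": [0, 0, 0], "grip": -1},
    {"delta_pos": [0.003, 0, 0], "rot": [0, 0, 0], "grip": -1},
    {"delta_pos": [0.003, 0, 0], "rot": [0, 0, 0], "grip": -1},
    {"delta_pos": [0.003, 0, 0], "rot": [0, 0, 0], "grip": -1},
    {"delta_pos": [0.003, 0, 0], "rot": [0, 0, 0], "grip": -1}
  ]
}}

```text
clock: 8.5
ee_pos: [0.5095, -0.0447, -0.0038]
orientation: [0.0, 0.851, 0.525, -0.001]
contact_force: [-2.8, -6.2, 5.0]
width: 0.007
gripper_force: 3.4
```

```bash
python3 - <<'E'
from c import *
st();imaging.read_camera('wrist')
print([(iv(wray(s,r['location'][::-1],.008)),round(r['conf'],2)) for r in imaging.place_of('wrist','die1')[:5]])
E
```

```text
clock 8.5 tcp [-7.9  0.1] -0.0038 F along rail -6.794584834683929 [-2.8 -6.2  5. ] toolx-rail deg 0.1
[(array([51.6,  1.1]), 0.82), (array([18.5,  1.6]), 0.74), (array([83.4, -0.5]), 0.64)]
```

{"fn": "servo_tool", "kwargs": {
  "deltas": [
    {"delta_pos": [0.002, 0, 0], "rot": [0, 0, 0], "grip": -1},
    {"delta_pos": [0.002, 0, 0], "rot": [0, 0, 0], "grip": -1},
    {"delta_pos": [0.002, 0, 0], "rot": [0, 0, 0], "grip": -1},
    {"delta_pos": [0.001, 0, 0], "rot": [0, 0, 0], "grip": -1},
    {"delta_pos": [0.001, 0, 0], "rot": [0, 0, 0], "grip": -1},
    {"delta_pos": [0, 0, 0], "rot": [0, 0, 0], "grip": -1}
  ]
}}

```text
clock: 9.2
ee_pos: [0.5131, -0.0373, -0.004]
orientation: [0.0, 0.851, 0.525, -0.0]
contact_force: [-3.3, -5.6, 4.6]
width: 0.005
gripper_force: 2.8
```

{"fn": "servo_tool", "kwargs": {
  "deltas": [
    {"delta_pos": [0.001, 0, 0], "rot": [0, 0, 0], "grip": -1},
    {"delta_pos": [0.001, 0, 0], "rot": [0, 0, 0], "grip": -1}
  ]
}}

```text
clock: 9.4
ee_pos: [0.5135, -0.0364, -0.0039]
orientation: [0.001, 0.851, 0.525, -0.001]
contact_force: [-6.1, -11.7, 6.2]
width: 0.005
gripper_force: 7.1
```

{"fn": "servo_tool", "kwargs": {
  "deltas": [
    {"delta_pos": [0.001, 0, 0], "rot": [0, 0, 0], "grip": -1},
    {"delta_pos": [0.001, 0, 0], "rot": [0, 0, 0], "grip": -1},
    {"delta_pos": [0, 0, 0], "rot": [0, 0, 0], "grip": -1}
  ]
}}

```text
clock: 9.7
ee_pos: [0.5135, -0.0364, -0.0039]
orientation: [0.001, 0.851, 0.525, -0.002]
contact_force: [-7.2, -17.8, 7.3]
width: 0.005
gripper_force: 10.0
```

```bash
python3 - <<'E'
from c import *
st();imaging.read_camera('wrist')
print([(iv(wray(s,r['location'][::-1],.008)),round(r['conf'],2)) for r in imaging.place_of('wrist','die1')[:5]])
E
```

```text
clock 9.7 tcp [1.3 0.3] -0.0039 F along rail -19.111298024473587 [ -7.2 -17.8   7.3] toolx-rail deg 0.2
[(array([124. ,   1.3]), 0.89), (array([91.6,  2.9]), 0.86), (array([27. ,  1.6]), 0.82), (array([60. ,  1.9]), 0.69)]
```

The row is home: the TCP stopped dead and the force rose from 7 to 19 N. The dies now measure at 124, 92, 60 and 27 mm. Next I back off, rise, go round behind the post and turn.

{"fn": "servo_tool", "kwargs": {
  "deltas": [
    {"delta_pos": [-0.004, 0, 0], "rot": [0, 0, 0], "grip": -1},
    {"delta_pos": [-0.02, 0, 0], "rot": [0, 0, 0], "grip": -1},
    {"delta_pos": [-0.02, 0, 0], "rot": [0, 0, 0], "grip": -1},
    {"delta_pos": [-0.018, 0, 0], "rot": [0, 0, 0], "grip": -1},
    {"delta_pos": [0, 0, -0.03], "rot": [0, 0, 0], "grip": -1},
    {"delta_pos": [0, 0, -0.03], "rot": [0, 0, 0], "grip": -1},
    {"delta_pos": [0.006, 0.028, 0], "rot": [0, 0, 0], "grip": -1},
    {"delta_pos": [0.006, 0.028, 0], "rot": [0, 0, 0], "grip": -1},
    {"delta_pos": [0.006, 0.028, 0], "rot": [0, 0, 0], "grip": -1}
  ]
}}

```text
clock: 10.7
ee_pos: [0.5717, -0.11, 0.0563]
orientation: [-0.0, 0.852, 0.524, 0.001]
contact_force: [0.3, 0.4, -0.3]
width: 0.003
gripper_force: 0.0
```

{"fn": "servo_tool", "kwargs": {
  "deltas": [
    {"delta_pos": [0, 0, 0], "rot": [0, 0, -8.3], "grip": -1},
    {"delta_pos": [0, 0, 0], "rot": [0, 0, -8.3], "grip": -1},
    {"delta_pos": [0, 0, 0], "rot": [0, 0, -8.3], "grip": -1},
    {"delta_pos": [0, 0, 0], "rot": [0, 0, -8.3], "grip": -1},
    {"delta_pos": [0, 0, 0], "rot": [0, 0, -8.3], "grip": -1},
    {"delta_pos": [0, 0, 0], "rot": [0, 0, -8.3], "grip": -1},
    {"delta_pos": [0, 0, 0], "rot": [0, 0, -8.3], "grip": -1}
  ]
}}

```text
clock: 11.4
ee_pos: [0.5705, -0.1096, 0.0556]
orientation: [-0.0, 0.487, 0.873, 0.001]
contact_force: [-0.5, 0.0, 0.6]
width: 0.006
gripper_force: 0.0
```

{"fn": "servo_tool", "kwargs": {
  "deltas": [
    {"delta_pos": [0, 0, 0], "rot": [0, 0, -8.3], "grip": -1},
    {"delta_pos": [0, 0, 0], "rot": [0, 0, -8.3], "grip": -1},
    {"delta_pos": [0, 0, 0], "rot": [0, 0, -8.3], "grip": -1},
    {"delta_pos": [0, 0, 0], "rot": [0, 0, -8.3], "grip": -1},
    {"delta_pos": [0, 0, 0], "rot": [0, 0, -8.3], "grip": -1},
    {"delta_pos": [0, 0, 0], "rot": [0, 0, -8.3], "grip": -1},
    {"delta_pos": [0, 0, 0], "rot": [0, 0, -8.3], "grip": -1},
    {"delta_pos": [0, 0, 0], "rot": [0, 0, 0], "grip": -1}
  ]
}}

```text
clock: 12.2
ee_pos: [0.5705, -0.1097, 0.0556]
orientation: [0.0, 0.004, 1.0, 0.0]
contact_force: [-0.6, -0.4, -0.3]
width: 0.008
gripper_force: 0.0
```

```bash
python3 - <<'E'
from c import *
st();im=imaging.read_camera('wrist');print(s['joints'].round(2))
for q,z in(('keeper_post',.041),('keeper_pivot',.018),('die1',.008)): print(q,[(r['location'],iv(wray(s,r['location'][::-1],z)),round(r['conf'],2)) for r in imaging.place_of('wrist',q)[:4]])
cv2.imwrite('pics/w4.png',im[:,:,::-1])
E
```

```text
clock 12.2 tcp [-38.4 -83.7] 0.0556 F along rail -0.6155822219182389 [-0.6 -0.4 -0.3] toolx-rail deg 116.3
[-0.31  0.48  1.69  0.    0.97 -1.87]
keeper_post [([183.2, 252.7], array([-51.3, -62.6]), 0.84)]
keeper_pivot [([178.6, 325.7], array([  2.8, -38.2]), 0.88)]
die1 [([196.1, 437.8], array([119.3,  -1.2]), 0.81), ([150.4, 367.0], array([27. , -0.8]), 0.8), ([182.6, 418.7], array([90.4, -0.6]), 0.78), ([167.0, 397.8], array([61.8,  1. ]), 0.69)]
```

View pics/w4.png

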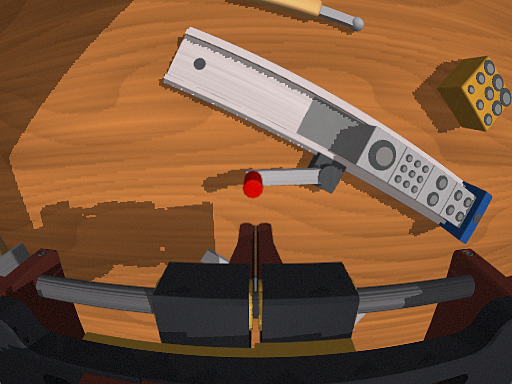

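The row sits against the blue stop at (470,215). The post at (252,185) is straight ahead of the fingers, with a 2 mm sideways correction needed. Descending and swinging along the arc.

{"fn": "servo_tool", "kwargs": {
  "deltas": [
    {"delta_pos": [0, -0.002, 0.02], "rot": [0, 0, 0], "grip": -1},
    {"delta_pos": [0, 0, 0.02], "rot": [0, 0, 0], "grip": -1},
    {"delta_pos": [0, 0, 0.01], "rot": [0, 0, 0], "grip": -1},
    {"delta_pos": [0.004, 0, 0], "rot": [0, 0, 0], "grip": -1},
    {"delta_pos": [0.004, 0, 0], "rot": [0, 0, 0], "grip": -1},
    {"delta_pos": [0.0042, -0.0011, 0], "rot": [0, 0, 4], "grip": -1},
    {"delta_pos": [0.0042, -0.0011, 0], "rot": [0, 0, 4], "grip": -1},
    {"delta_pos": [0.0042, -0.0011, 0], "rot": [0, 0, 4], "grip": -1}
  ]
}}

```text
clock: 13.2
ee_pos: [0.5503, -0.1147, 0.007]
orientation: [0.001, 0.111, 0.994, -0.0]
contact_force: [0.0, -0.2, -1.0]
width: 0.001
gripper_force: 0.4
```

```bash
cat > k.py <<'E'
from c import *
st();imaging.read_camera('wrist')
for q,z in(('keeper_post',.041),('die1',.008)): print(q,[(r['location'],iv(wray(s,r['location'][::-1],z)),round(r['conf'],2)) for r in imaging.place_of('wrist',q)[:4]])
E
python3 k.py
```

```text
clock 13.2 tcp [-52.  -67.9] 0.007 F along rail -0.16104002447013052 [ 0.  -0.2 -1. ] toolx-rail deg 104.1
keeper_post [([214.8, 255.5], array([-57.1, -50. ]), 0.91)]
die1 [([157.0, 384.9], array([23.5,  0.4]), 0.96), ([179.7, 454.5], array([91.5,  1.5]), 0.92), ([170.3, 425.3], array([60.3,  0.6]), 0.56), ([186.1, 478.6], array([121.1,   3.8]), 0.55)]
```

Post has moved from (-51,-62) to (-57,-50), so it is following. Continuing the arc.

{"fn": "servo_tool", "kwargs": {
  "deltas": [
    {"delta_pos": [0.0042, -0.0011, 0], "rot": [0, 0, 4], "grip": -1},
    {"delta_pos": [0.0042, -0.0011, 0], "rot": [0, 0, 4], "grip": -1},
    {"delta_pos": [0.0042, -0.0011, 0], "rot": [0, 0, 4], "grip": -1},
    {"delta_pos": [0.0042, -0.0011, 0], "rot": [0, 0, 4], "grip": -1},
    {"delta_pos": [0.0042, -0.0011, 0], "rot": [0, 0, 4], "grip": -1},
    {"delta_pos": [0.0042, -0.0011, 0], "rot": [0, 0, 4], "grip": -1},
    {"delta_pos": [0.0042, -0.0011, 0], "rot": [0, 0, 4], "grip": -1},
    {"delta_pos": [0.0042, -0.0011, 0], "rot": [0, 0, 4], "grip": -1},
    {"delta_pos": [0.0042, -0.0011, 0], "rot": [0, 0, 4], "grip": -1},
    {"delta_pos": [0.0042, -0.0011, 0], "rot": [0, 0, 4], "grip": -1}
  ]
}}

```text
clock: 14.35
ee_pos: [0.5094, -0.1032, 0.0065]
orientation: [0.001, 0.443, 0.896, 0.0]
contact_force: [0.5, 0.2, 0.8]
width: 0.005
gripper_force: 0.4
```

```bash
python3 k.py
```

```text
clock 14.35 tcp [-60.2 -26.2] 0.0065 F along rail 0.3917978276581664 [0.5 0.2 0.8] toolx-rail deg 64.2
keeper_post [([212.5, 254.2], array([-53.5,  -7.9]), 0.83)]
die1 [([86.7, 459.7], array([122.1,   1.4]), 0.95), ([102.0, 430.4], array([90.4, -0.1]), 0.84), ([115.9, 395.4], array([58.6,  1.1]), 0.71), ([134.8, 351.8], array([23.3,  1.7]), 0.56)]
```

{"fn": "servo_tool", "kwargs": {
  "deltas": [
    {"delta_pos": [0.0042, -0.0011, 0], "rot": [0, 0, 4], "grip": -1},
    {"delta_pos": [0.0042, -0.0011, 0], "rot": [0, 0, 4], "grip": -1},
    {"delta_pos": [0.0042, -0.0011, 0], "rot": [0, 0, 4], "grip": -1},
    {"delta_pos": [0.0042, -0.0011, 0], "rot": [0, 0, 4], "grip": -1},
    {"delta_pos": [0.0042, -0.0011, 0], "rot": [0, 0, 4], "grip": -1},
    {"delta_pos": [0.0042, -0.0011, 0], "rot": [0, 0, 4], "grip": -1},
    {"delta_pos": [0.0042, -0.0011, 0], "rot": [0, 0, 4], "grip": -1},
    {"delta_pos": [0.0042, -0.0011, 0], "rot": [0, 0, 4], "grip": -1},
    {"delta_pos": [0.0042, -0.0011, 0], "rot": [0, 0, 4], "grip": -1},
    {"delta_pos": [0.0042, -0.0011, 0], "rot": [0, 0, 4], "grip": -1}
  ]
}}

```text
clock: 15.5
ee_pos: [0.4852, -0.0678, 0.0061]
orientation: [0.0, 0.723, 0.691, 0.0]
contact_force: [-0.7, -0.1, -0.3]
width: 0.004
gripper_force: 0.4
```

```bash
python3 k.py
```

```text
clock 15.5 tcp [-39.5  11.4] 0.0061 F along rail -0.42543462264806786 [-0.7 -0.1 -0.3] toolx-rail deg 24.3
keeper_post [([214.5, 251.2], array([-25.2,  21.8]), 0.98)]
die1 [([53.8, 355.8], array([92.1, -0.1]), 0.96), ([142.6, 312.3], array([25.,  1.]), 0.95), ([14.5, 368.9], array([123.2,   2.7]), 0.69), ([96.9, 333.6], array([58.4,  1.3]), 0.65)]
```

{"fn": "servo_tool", "kwargs": {
  "deltas": [
    {"delta_pos": [0.0042, -0.0011, 0], "rot": [0, 0, 4], "grip": -1},
    {"delta_pos": [0.0042, -0.0011, 0], "rot": [0, 0, 4], "grip": -1},
    {"delta_pos": [0.0042, -0.0011, 0], "rot": [0, 0, 4], "grip": -1},
    {"delta_pos": [0.0042, -0.0011, 0], "rot": [0, 0, 4], "grip": -1},
    {"delta_pos": [0.0042, -0.0011, 0], "rot": [0, 0, 4], "grip": -1},
    {"delta_pos": [0.0042, -0.0011, 0], "rot": [0, 0, 4], "grip": -1},
    {"delta_pos": [0, 0, 0], "rot": [0, 0, 0], "grip": -1}
  ]
}}

```text
clock: 16.35
ee_pos: [0.4841, -0.0417, 0.0059]
orientation: [-0.0, 0.85, 0.527, 0.0]
contact_force: [-0.2, -0.2, -0.5]
width: 0.002
gripper_force: 0.0
```

{"fn": "servo_tool", "kwargs": {
  "deltas": [
    {"delta_pos": [0.001, 0, 0], "rot": [0, 0, 0], "grip": -1},
    {"delta_pos": [0.001, 0, 0], "rot": [0, 0, 0], "grip": -1}
  ]
}}

```text
clock: 16.55
ee_pos: [0.4847, -0.0404, 0.0059]
orientation: [0.0, 0.85, 0.527, -0.0]
contact_force: [-2.2, -4.4, 1.8]
width: 0.006
gripper_force: 2.6
```

```bash
python3 k.py
```

```text
clock 16.55 tcp [-15.3  24.2] 0.0059 F along rail -4.910361126422091 [-2.2 -4.4  1.8] toolx-rail deg 0.4
keeper_post [([215.4, 253.3], array([ 1. , 26.3]), 0.6)]
die1 [([111.5, 292.9], array([58.9,  1.6]), 0.86), ([158.3, 292.6], array([28.3,  1. ]), 0.83), ([59.0, 292.0], array([93. ,  2.6]), 0.81), ([14.4, 296.4], array([123.8,  -0.2]), 0.74)]
```

Force is rising with the post at (1,26), against an expected (2,25). I'll press a little more to confirm it is seated.

{"fn": "servo_tool", "kwargs": {
  "deltas": [
    {"delta_pos": [0.001, 0, 0], "rot": [0, 0, 0], "grip": -1},
    {"delta_pos": [0.001, 0, 0], "rot": [0, 0, 0], "grip": -1},
    {"delta_pos": [0, 0, 0], "rot": [0, 0, 0], "grip": -1}
  ]
}}

```text
clock: 17.0
ee_pos: [0.4848, -0.0401, 0.0059]
orientation: [0.001, 0.85, 0.527, -0.001]
contact_force: [-4.7, -12.3, 2.0]
width: 0.0
gripper_force: 6.3
```

{"fn": "servo_tool", "kwargs": {
  "deltas": [
    {"delta_pos": [-0.004, 0, 0], "rot": [0, 0, 0], "grip": -1},
    {"delta_pos": [-0.02, 0, 0], "rot": [0, 0, 0], "grip": -1},
    {"delta_pos": [-0.02, 0, 0], "rot": [0, 0, 0], "grip": -1},
    {"delta_pos": [0, 0, -0.03], "rot": [0, 0, 0], "grip": -1},
    {"delta_pos": [0, 0, -0.04], "rot": [0, 0, 0], "grip": -1},
    {"delta_pos": [0, 0, -0.04], "rot": [0, 0, 0], "grip": -1},
    {"delta_pos": [0, 0, -0.03], "rot": [0, 0, 0], "grip": -1},
    {"delta_pos": [0, 0, 0], "rot": [0, 0, 0], "grip": -1},
    {"delta_pos": [0, 0, 0], "rot": [0, 0, 0], "grip": -1}
  ]
}}

```text
clock: 17.9
ee_pos: [0.4665, -0.0774, 0.1463]
orientation: [0.0, 0.851, 0.526, 0.001]
contact_force: [-0.0, 0.4, -1.2]
width: 0.002
gripper_force: 0.0
```

```bash
python3 k.py; python3 - <<'E'
from c import *
im=imaging.read_camera('wrist');cv2.imwrite('pics/w5.png',cv2.resize(im[:260,140:400,::-1],None,fx=2.3,fy=2.3,interpolation=cv2.INTER_CUBIC))
E
```

```text
clock 17.9 tcp [-56.5  23.7] 0.1463 F along rail 0.3552330593354411 [-0.   0.4 -1.2] toolx-rail deg 0.3
keeper_post [([124.6, 253.7], array([ 2.4, 26.3]), 0.87)]
die1 [([72.8, 279.9], array([58.9, -2. ]), 0.83), ([42.6, 276.3], array([93.5,  2.1]), 0.81), ([16.9, 276.8], array([124.3,   1.5]), 0.68), ([103.7, 276.4], array([24.1,  1.6]), 0.57)]
```

View pics/w5.png

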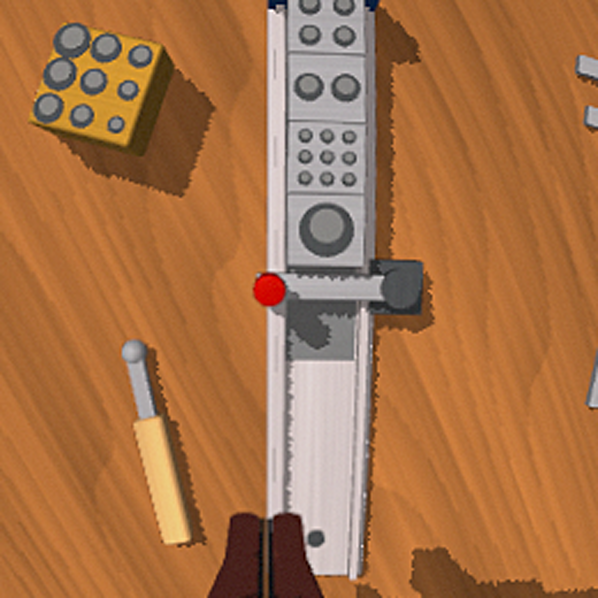

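The picture shows the row tight against the blue stop at the top. The keeper bar lies straight across the rail behind the last die, from post (268,290) to pivot (402,288), and the punch and the brass block are undisturbed. Handing in.

```bash
python3 -c "
from station import robot
print(robot.close_job())"
```

```text
the job is handed in; nothing more can be done
None
```

The job is handed in: the row of four dies is home against the blue stop, and the keeper bar is shut across the rail behind the last die, with the arm clear and about 18 s of the 51 s used; my first approach passed over the dies because the closed fingers end about 28 mm short of the stated TCP, but it moved nothing.

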